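Seat a flat wheel cap level in the fitting board and lock it

TASK

Take the open tin out of the round pocket of the fitting board and stand it upright on the bare table. Then, without lifting it, slide the flat wheel cap along the board into the pocket, press its raised side down until the cap sits level and fully home on the pocket floor, and finally throw the lever over the cap into its notch between the two ribs. Leave the other things on the table where they are, and let go of everything.

Things in the scene. Friction and masses are not known exactly. Their poses are not given: they have to be found in the camera images.
- board: Plywood fitting board fixed to the table, 30 mm thick: its deck is 30 mm above the table. Origin on the table right under the centre of the round pocket. In its frame the deck runs x -90 to +90, y -90 to +270 mm, with a wing for the lever at x -160 to -90, y -40 to +130 mm.
- pocket (a point): Centre of the pocket floor, 18 mm above the table; axes as the board's. The pocket is 146 mm across, 12 mm deep. A steel fence 6 mm high stands on the deck round its -y half and along both sides (inner faces 147 mm apart) to y = +60 mm, then flares out to y = +89 mm; it is open to +y, where the cap comes from. The fence stops a cap slid in when it is over the pocket.
- cap_center (a point): Centre (half-way up) of the flat grey plastic wheel cap on the deck at the board's +y end: a round disc 140 mm in diameter, 21 mm thick, about 50 g, bevelled, widest from 10 to 16 mm above its underside, flat on top to a radius of 60 mm. z is its axis. On the deck this point is 40 mm above the table, fully home in the pocket 28.5 mm (top then at 39 mm).
- tin_center (a point): Centre (half-way up) of a small open grey tin, 60 mm in diameter, 45 mm high, standing on the pocket floor at the start. z is its axis, up. Standing on the table this point is 22.5 mm above the table.
- lever (a joint): Angle (rad) of the lever on the wing; turns level about an upright pivot, clockwise from above as it grows. Start 0 to 0.25: clear of the cap, pointing near board +y. In the notch 1.833, pointing board +x across the cap's +y side; overruns to 2.13. A sprung ball under its tail clicks over a small rib (about 2 N at the knob) and rests between two ribs; elsewhere it stays where left.
- lever_knob (a point): Centre of the upright round black knob on the lever's blade, 18 mm in diameter, reaching from 56 to 90 mm above the table; this point is 73 mm above the table and 72 mm from the pivot.
- lever_pivot (a point): The lever's pivot axis (board x = -100, y = +45 mm), at deck height. The steel blade is 14 mm wide and 82 mm long from here, underside 41 mm, top 50 mm above the table: it passes over the cap only when the cap is fully home.
- cap: The flat wheel cap (see cap_center); origin at the centre of its underside.
- tin: The tin (see tin_center); origin at the centre of its underside.
- pliers: Bystander: red-handled pliers, 56x170x14 mm, lying on the table behind the board, along its y.
- tape: Bystander: yellow tape measure, 66x76x34 mm, on the table behind the board.
- screwdriver: Bystander: screwdriver with a clear handle, 28x170x28 mm, on the table on the robot's side of the board, near the pocket.
- chrome_cap: Bystander: chrome wheel cap, 110 mm across, 68 mm high, on the table to the right, far side.
- oil_can: Bystander: red oil can, 70 mm across, 150 mm high, on the table to the right.
- catches (a point): Midpoint between two domed steel catches (14 mm across, at x = -28 and +28, y = +46 mm of the board), at deck height. They stand in the pocket to 1 to 4 mm below the deck and hold up the +y side of a cap slid in: it first sits tilted about 0.08 rad, -y side on the floor. Pushed with about 5 N each, they sink level with the floor and stay where pushed.
- bare_spot (a point): A point on the table past the -y end of the board (board x = +20, y = -135 mm), with nothing within 45 mm of it: room for the tin. Past it lies a heap of rusty pins, fixed.
Things that resemble listed ones, but are neither listed nor needed, are in the scene too. Of the things that look like the cap, the larger one is meant.

How it is judged:
By the outcome, as a careful person would: the job done as asked, in the order asked, and still so for the second after the job is handed in, with the robot touching nothing.
It also fails if it takes over 72 s, if anything falls off the work surface, if the arm or the gripper's body presses on something with over 40 N, if the wrist force passes 120 N, or if a joint passes its speed limit or range.

ROBOT

A 6-joint arm with a two-finger parallel gripper is mounted at the origin on a cart in front of the work surface, level with it; the furniture and walls round the work are solid. World frame = base frame: x ahead of the robot, y to its left, z up, the work surface at z = 0. Lengths are in m, angles in rad, forces in N, time in s.
With the tool pointing down it reaches from about 0.275 to 0.875 m from the base axis. Payload 12.5 kg.
Tool frame: the origin (TCP) lies on the centre line of the jaws, within the pads' length; the fingertips stand r.finger_overhang ahead of it and the grasp point (between the pads) lies 3 mm ahead of it (r.finger_overhang is the distance from the TCP to the fingertips, in m); z points along the fingers, y is the line along which they close (so a half turn about z gives the same grasp; the last joint's range is limited). The gripper opens to 85 mm and grips with 20 to 120 N. Pads are 22 mm wide; open, the fingers measure 114 mm over their backs; the gripper's body (76 mm by 85 mm) begins 54 mm behind the grasp point. The pads swing forward as they close: fully open they stand 13 mm farther back than shut.
Start: joints at [-1.254, 0.351, 1.652, -0, 1.139, -0.085], TCP at [0.215, -0.506, 0.253] pointing down, gripper open.
Joint ranges: [-2.75, 2.75], [-0.79, 2.1], [0.01, 2.65], [-1.57, 4.71], [0.07, 3.14], [-2.87, 2.87]. Speed limits (rad/s): [2.22, 2.22, 2.79, 3.14, 3.14, 3.14].

INTERFACE

Orientations are given as a unit quaternion [x, y, z, w].
In Python, from cell import r, optics gives the robot as it stands. The module is installed in compiled form; this text tells all that it offers. Calls block until the motion is done:
- r.move_to(position, orientation): joint-space move of the TCP to a pose.
- r.move_linear(position, rot=None, vel=0.15): straight line of the TCP; rot=None keeps the orientation; vel is the mean speed in m/s.
- r.set_joints(angles): joint-space move.
- r.set_gripper(opening, squeeze=None): opening from 0.0 (shut) to 1.0 (fully open); squeeze is the grip in N (None keeps the last); returns when the fingers have stopped.
- r.sleep(seconds).
- r.inverse_kinematics(position, orientation): joint angles nearest the present ones, or None.
- optics.get_image(name): name is "scene" or "top" or "wrist"; returns a dict with "pixels" (384x512x3 uint8, red, green, blue), "depth" (384x512 float32, m along the optical axis (not along the pixel's ray), 0 where there is no reading), "fx", "fy", "cx", "cy" (pixels), "camera_from_world" (4x4, takes a point from world to camera coordinates); the wrist camera has in their place "mount" (4x4, takes a point from camera to tool coordinates, whose origin is the TCP and whose axes are the flange's). Camera axes: x right, y down, z forward; pixel columns grow to the right and rows downward; lengths in m; the calibration is good to about 2 mm. A picture is of the moment at which its call begins: read the wrist's pose just before it.
A pose or a line that the arm cannot do raises r.PlanningError and nothing moves.
- r.hand_in(): hands the job in; it is judged then, once.
Readings, each from a call of its own:
- r.current_t(): time.
- r.current_q(): joint angles.
- r.current_qvel(): joint speeds.
- r.current_effort(): joint torques, N m.
- r.current_tool_pos(): TCP position.
- r.current_ee_rot(): TCP orientation.
- r.current_contact_force(): force on the tool from outside, world axes, zero at the start.
- r.current_torque(): the same for the moment, N m.
- r.current_opening(): opening from 0.0 (shut) to 1.0 (fully open).
- r.current_finger_force(): force on a finger pad.
Only numpy, scipy, OpenCV 4.12 (cv2) and the standard library are available. Lean on these libraries where they do the work, as an engineer would, in place of code of your own. Each camera call takes 0.05 s, during which the arm holds its last target. There are 200 camera calls.

## Working session

There is one attempt and no reset: what is moved stays moved. The work goes in short steps, each a Python script; the robot and the scene stay as the last script left them, time stands still between calls to the robot, and variables do not carry over. Pictures are saved under pics/ and viewed, at most 10 in all, crops included, and the job is handed in when it is done.

```bash
mkdir -p pics; cat > h.py <<'E'
import numpy as np, cv2, pickle
from cell import r, optics
def snap(n,tag):
    p=np.array(r.current_tool_pos());q=np.array(r.current_ee_rot())
    d=optics.get_image(n); d['p']=p;d['q']=q
    cv2.imwrite(f'pics/{tag}.png',d['pixels'][:,:,::-1]); pickle.dump(d,open(f'{tag}.pkl','wb')); return d
E
python3 - <<'E'
from h import *
for n in('scene','top'):
    d=snap(n,n+'0'); print(d['fx'],d['cx'],d['cy'],d['camera_from_world'].round(3).tolist())
a=cv2.imread('pics/top0.png')
cv2.imwrite('pics/top0b.png',cv2.resize(a,(800,600),interpolation=cv2.INTER_CUBIC))
print(r.finger_overhang,r.current_t(),r.current_ee_rot())
E
```

```text
487.636192484952 253.72152739425013 193.0047262949946 [[-0.623, -0.782, -0.022, 0.294], [-0.439, 0.372, -0.818, 0.322], [0.648, -0.5, -0.575, 0.942], [0.0, 0.0, 0.0, 1.0]]
438.70457681120223 258.6116593902362 187.72017332374165 [[-0.006, -1.0, 0.017, -0.08], [-0.989, 0.003, -0.147, 0.557], [0.147, -0.018, -0.989, 1.263], [0.0, 0.0, 0.0, 1.0]]
0.022 0.1 [ 9.79890118e-01  1.99537172e-01 -3.85763459e-05 -5.22053160e-04]
```

View pics/top0b.png

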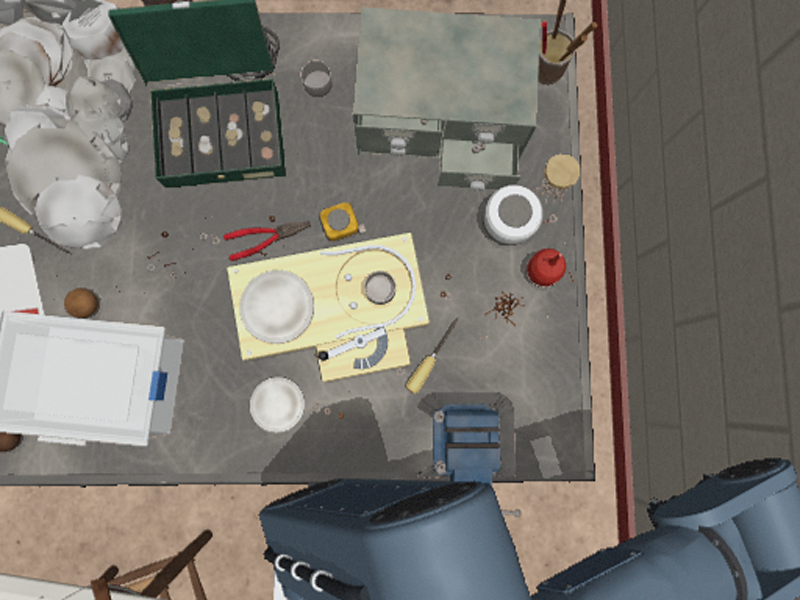

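View pics/scene0.png

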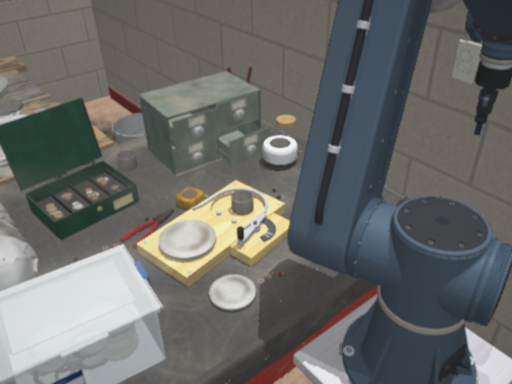

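Top view at 800x600 shows the board at about (328,300). Two things look like the cap: the disc on the board at (277,306) and a smaller disc on the bare table at (277,404). The cap is the larger one, on the deck's +y end. There are also two tins: one in the pocket at (380,288), which is the one meant, and one far behind at (316,77). The lever knob is at (323,356), the pin heap at (507,306) and the screwdriver at (432,357).

```bash
cat >> h.py <<'E'
from scipy.spatial.transform import Rotation as R
def cam(d):
    if 'mount' in d:
        T=np.eye(4);T[:3,:3]=R.from_quat(d['q']).as_matrix();T[:3,3]=d['p'];return T@np.array(d['mount'])
    return np.linalg.inv(np.array(d['camera_from_world']))
def ray(d,uv,z):
    uv=np.atleast_2d(uv).astype(float);T=cam(d)
    c=np.c_[(uv[:,0]-d['cx'])/d['fx'],(uv[:,1]-d['cy'])/d['fy'],np.ones(len(uv))]@T[:3,:3].T
    s=(z-T[2,3])/c[:,2];return T[:3,3]+c*s[:,None]
E
python3 - <<'E'
from h import *
d=pickle.load(open('top0.pkl','rb'));im=d['pixels'];hsv=cv2.cvtColor(im,cv2.COLOR_RGB2HSV)
m=cv2.inRange(hsv,(18,50,120),(35,255,255));
n,l,s,c=cv2.connectedComponentsWithStats(m)
i=1+np.argmax(s[1:,4]);print(s[i],c[i])
mm=(l==i).astype(np.uint8);cs,_=cv2.findContours(mm,0,1);ct=max(cs,key=cv2.contourArea)
ap=cv2.approxPolyDP(ct,5,True)[:,0];print(np.c_[ap*800/512,ray(d,ap,.03)*1000].round(0).tolist())
pts=ray(d,ct[:,0],.03)[:,:2]
# whitish discs / tin
for nm,(u,v),z,rr in(('cap',(277,306),.046,.07),('look',(277,404),.015,.05),('tin',(380,288),.063,.03)):
    print(nm,ray(d,np.array([u,v])*.64,z).round(3))
g=cv2.inRange(hsv,(0,0,110),(180,45,255))
for nm,(u,v) in(('cap',(277,306)),('look',(277,404))):
    n,l,s,c=cv2.connectedComponentsWithStats(g);k=l[int(v*.64),int(u*.64)];q=(l==k).astype(np.uint8)
    cs,_=cv2.findContours(q,0,1);e=cv2.minEnclosingCircle(max(cs,key=cv2.contourArea));z=.043 if nm=='cap' else .012
    w=ray(d,[e[0],(e[0][0]+e[1],e[0][1])],z);print(nm,k,e,s[k][4],w[0].round(4),'diam',2*np.linalg.norm(w[1]-w[0]))
a=cv2.imread('pics/top0.png')[130:290,130:300]
cv2.imwrite('pics/crop1.png',cv2.resize(a,None,fx=3.7,fy=3.7,interpolation=cv2.INTER_CUBIC))
E
```

```text
[ 146  159  118   72 3685] [209.01383989 189.64531886]
[[406.0, 267.0, 609.0, -87.0, 30.0], [380.0, 248.0, 646.0, -36.0, 30.0], [228.0, 267.0, 610.0, 255.0, 30.0], [236.0, 320.0, 507.0, 237.0, 30.0], [248.0, 280.0, 586.0, 216.0, 30.0], [277.0, 267.0, 610.0, 162.0, 30.0], [303.0, 278.0, 588.0, 111.0, 30.0], [314.0, 303.0, 540.0, 90.0, 30.0], [344.0, 309.0, 528.0, 33.0, 30.0], [312.0, 314.0, 519.0, 92.0, 30.0], [283.0, 344.0, 462.0, 148.0, 30.0], [238.0, 330.0, 490.0, 234.0, 30.0], [242.0, 359.0, 433.0, 223.0, 30.0], [312.0, 345.0, 459.0, 91.0, 30.0], [317.0, 353.0, 444.0, 82.0, 30.0], [373.0, 330.0, 488.0, -24.0, 30.0], [333.0, 334.0, 480.0, 53.0, 30.0], [394.0, 317.0, 512.0, -63.0, 30.0], [409.0, 297.0, 551.0, -93.0, 30.0]]
cap [[0.532 0.157 0.046]]
look [[0.35  0.159 0.015]]
tin [[ 0.564 -0.037  0.063]]
cap 184 ((184.45494079589844, 203.26776123046875), 34.12568664550781) 1910 [0.5107 0.1363 0.043 ] diam 0.20081969027804622
look 4 ((177.5, 156.0), 230.46755981445312) 70707 [0.66  0.165 0.012] diam 1.4216374761704451
```

View pics/crop1.png

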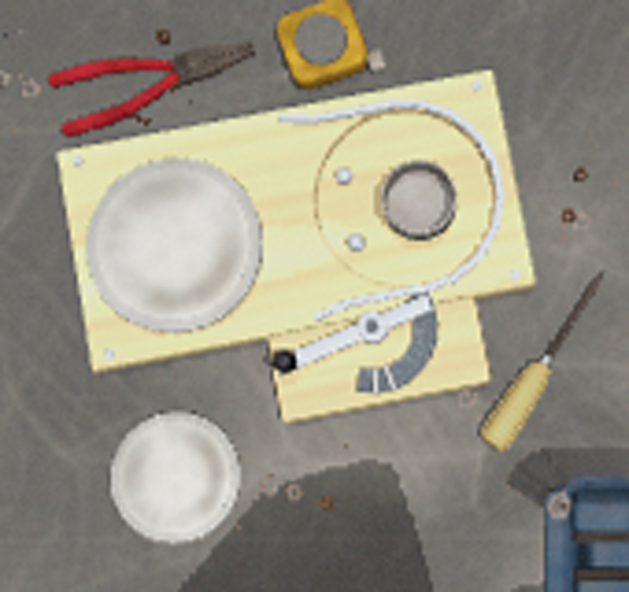

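The enlarged crop confirms it. The big disc at (175,245) on the deck, about 140 mm, is the cap, and the smaller one at (175,476) lies on the table, so it is a decoy. The tin is in the pocket at (419,200), the catches are at (344,175) and (355,242), the knob is at (284,361) and the pivot at (372,326).

```bash
cat >> h.py <<'E'
def fit(B,W):
    B=np.array(B,float);W=np.array(W)[:,:2];b=B-B.mean(0);w=W-W.mean(0)
    a=np.arctan2((b[:,0]*w[:,1]-b[:,1]*w[:,0]).sum(),(b*w).sum());M=np.array([[np.cos(a),-np.sin(a)],[np.sin(a),np.cos(a)]])
    o=W.mean(0)-M@B.mean(0);return a,o,(W-(B@M.T+o))
def down(yaw): # tool z down; tool y (closing line) at angle yaw in the world
    y=np.array([np.cos(yaw),np.sin(yaw),0]);z=np.array([0,0,-1.]);return R.from_matrix(np.c_[np.cross(y,z),y,z]).as_quat()
E
python3 - <<'E'
from h import *
d=pickle.load(open('top0.pkl','rb'))
f=lambda u,v,z:ray(d,[(u+.5)/3.7-.5+130,(v+.5)/3.7-.5+130],z)[0]
W=[f(58,153,.03),f(493,70,.03),f(536,283,.03),f(94,372,.03),f(344,175,.028),f(355,242,.028),f(372,326,.05)]
B=[(.09,.27),(.09,-.09),(-.09,-.09),(-.09,.27),(.028,.046),(-.028,.046),(-.1,.045)]
a,o,e=fit(B,W);print('yaw',a,'o',o,(e*1000).round(1).tolist())
M=np.array([[np.cos(a),-np.sin(a)],[np.sin(a),np.cos(a)]])
for n,p in(('cap',f(175,245,.046)),('tin',f(419,200,.063)),('knob',f(284,361,.09))):print(n,p.round(4),'board',(M.T@(p[:2]-o)).round(4))
print('bare',M@[.02,-.135]+o)
print(r.current_ee_rot(), down(np.pi-0.4), R.from_quat(r.current_ee_rot()).as_matrix().round(2).tolist())
# where the wrist camera is: fixed mount
w=optics.get_image('wrist');print(np.array(w['mount']).round(3).tolist(),w['fx'])
E
```

```text
yaw 0.1915849992746742 o [ 0.57315797 -0.02449166] [[0.1, -0.3], [-0.1, -0.7], [0.6, 0.2], [-0.6, -0.2], [-0.2, -0.5], [-0.2, 0.9], [0.4, 0.6]]
cap [0.5324 0.1584 0.046 ] board [-0.0052  0.1873]
tin [ 0.5654 -0.0361  0.063 ] board [-0.0099 -0.01  ]
knob [0.4373 0.0663 0.09  ] board [-0.1161  0.115 ]
bare [ 0.61849809 -0.15321335]
[ 9.79890118e-01  1.99537172e-01 -3.85763459e-05 -5.22053160e-04] [-0.55253129  0.83349215  0.          0.        ] [[0.92, 0.39, -0.0], [0.39, -0.92, 0.0], [0.0, -0.0, -1.0]]
[[-0.001, -0.948, -0.318, 0.082], [1.0, -0.001, 0.001, 0.001], [-0.001, -0.318, 0.948, -0.122], [0.0, 0.0, 0.0, 1.0]] 319.65495649575735
```

The board fit residuals are under 1 mm. The knob measures 71.8 mm from the pivot, where 72 mm is stated, so the measurements hold. Next I take the tin.

```bash
cat >> h.py <<'E'
A=.1916;O=np.array([.5732,-.0245]);MB=np.array([[np.cos(A),-np.sin(A)],[np.sin(A),np.cos(A)]])
def w(x,y,z): return np.r_[MB@[x,y]+O,z]
def b(p): return MB.T@(np.array(p)[:2]-O)
def st(t=''): print(t,'t',round(r.current_t(),2),'pos',np.round(r.current_tool_pos(),4),'F',np.round(r.current_contact_force(),1),'op',round(r.current_opening(),3))
E
python3 - <<'E'
from h import *
q=down(A-np.pi/4)
r.move_to(w(-.010,-.010,.18),q); st('above'); snap('wrist','w1')
r.move_linear(w(-.010,-.010,.058),vel=.2); st('down')
r.set_gripper(0.0,25); st('grip'); 
r.move_linear(w(-.010,-.010,.15),vel=.2); st('up'); snap('wrist','w2')
a=np.hstack([cv2.imread('pics/w1.png'),cv2.imread('pics/w2.png')]);cv2.imwrite('pics/w12.png',cv2.resize(a,(800,300)))
E
```

```text
above t 2.27 pos [ 0.5653 -0.037   0.1801] F [-0.6 -0.2  0.2] op 1.0
down t 3.08 pos [ 0.5659 -0.0365  0.0589] F [-0.1 -0.7 -0.4] op 0.999
grip t 3.44 pos [ 0.566  -0.0364  0.0594] F [-1.4 -0.8  7.5] op 0.693
up t 4.05 pos [ 0.5648 -0.0361  0.1493] F [-0.   0.3 -1.2] op 0.69
```

View pics/w12.png

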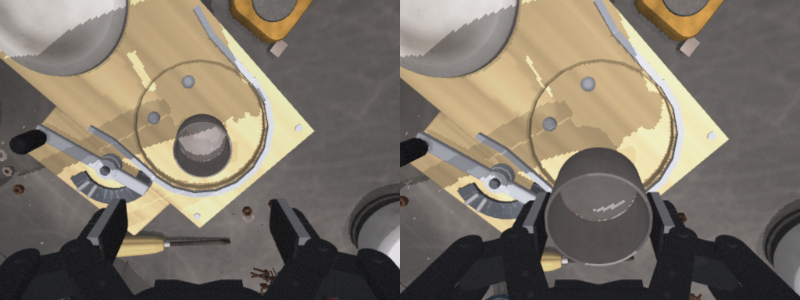

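The picture shows the tin held upright between the pads, with the pocket now empty. Now I place it at the bare spot.

```bash
python3 - <<'E'
from h import *
r.move_to(w(.020,-.135,.13),down(A)); 
r.move_linear(w(.020,-.135,.060),vel=.2)
r.move_linear(w(.020,-.135,.0420),vel=.04); st('down')
r.set_gripper(.85); st('open')
r.move_linear(w(.020,-.135,.15),vel=.2); st('up')
r.set_gripper(1.0)
r.move_to(w(-.003,.275,.13),down(A)); st('cap side')
snap('top','top1'); snap('wrist','w3')
a=np.hstack([cv2.resize(cv2.imread('pics/top1.png')[120:290,120:350],(460,340)),cv2.resize(cv2.imread('pics/w3.png'),(340,255)).copy() if 0 else cv2.resize(cv2.imread('pics/w3.png')[:, :],(340,340))]);cv2.imwrite('pics/v3.png',a)
E
```

```text
down t 6.11 pos [ 0.6185 -0.1532  0.0418] F [ 0.3 -0.1  0. ] op 0.693
open t 6.4 pos [ 0.6186 -0.1532  0.042 ] F [-0.5  0.7 -0.7] op 0.847
up t 7.09 pos [ 0.6179 -0.1531  0.1489] F [1.2 0.1 0.3] op 0.85
cap side t 8.9 pos [0.5185 0.2441 0.1301] F [-0.1  0.3  0.1] op 0.998
```

View pics/v3.png

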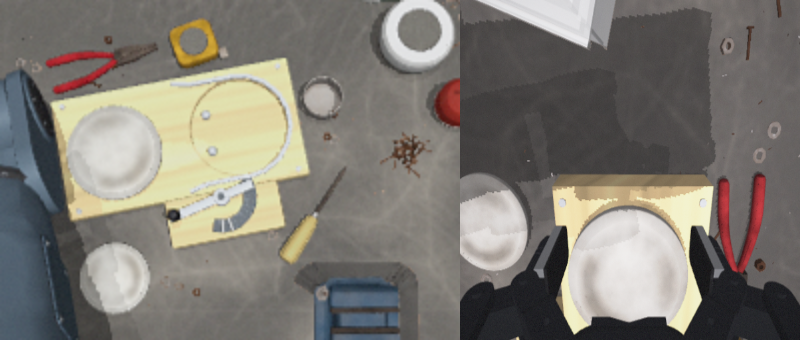

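The tin stands upright on the bare table at (321,97), and the pins and screwdriver are untouched. Next I feel for the deck with the open fingers, then push the cap with both fingertips as a cradle.

```bash
python3 - <<'E'
from h import *
x=-.005;y=.270
r.move_linear(w(x,y,.062),vel=.2); st()
z=.062
while z>.0385:
    z-=.0015; r.move_linear(w(x,y,z),vel=.03)
    F=r.current_contact_force()[2]
    if F>3: break
st('touch'); zt=r.current_tool_pos()[2]
r.move_linear(w(x,y,zt+.002),vel=.05); st('raised')
np.save('zt.npy',zt)
E
```

```text
t 9.49 pos [0.5173 0.2394 0.0624] F [ 0.6 -1.4  0.6] op 1.0
touch t 13.49 pos [0.5171 0.2397 0.0388] F [-2.4 -2.5 10.3] op 1.003
raised t 13.74 pos [0.517  0.2396 0.0408] F [-0.5 -0.  -0.6] op 0.998
```

```bash
python3 - <<'E'
from h import *
z=float(np.load('zt.npy'))+.002
r.move_linear(w(-.004,.22,z),vel=.08);st()
r.move_linear(w(0,.10,z),vel=.06);st()
y=.10
while y>.062:
    y-=.003; r.move_linear(w(0,y,z),vel=.04)
    F=MB.T@np.array(r.current_contact_force())[:2]
    if abs(F[1])>5: break
st('end y %.4f'%y); print(F,b(r.current_tool_pos()))
snap('wrist','w4'); snap('scene','s4'); 
a=np.hstack([cv2.imread('pics/w4.png')[:,60:460],cv2.resize(cv2.imread('pics/s4.png')[170:298,130:263],(400,384),interpolation=cv2.INTER_CUBIC)]);cv2.imwrite('pics/v4.png',a)
E
```

```text
t 14.52 pos [0.5274 0.1908 0.0408] F [ 0.6 -0.2  0.4] op 0.997
 t 16.67 pos [0.5541 0.0738 0.0408] F [ 0.1 -0.7  0.2] op 0.998
end y 0.0610 t 19.92 pos [0.5616 0.0352 0.0408] F [-0.6  0.8 -0.2] op 0.996
[-0.44748582  0.90402821] [6.31108615e-06 6.08145697e-02]
```

View pics/v4.png

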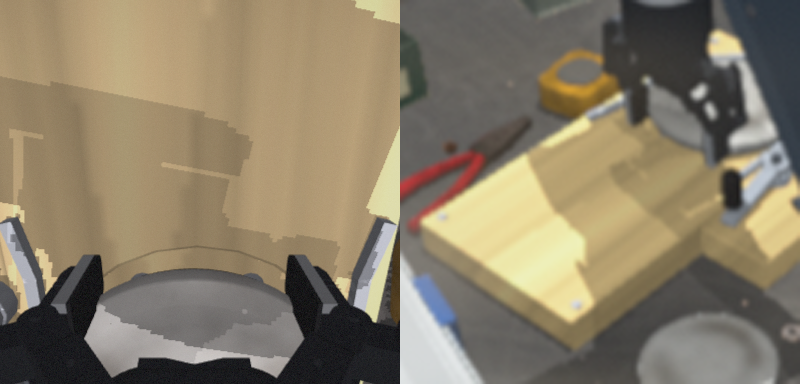

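The cap is over the pocket: its rear rim is at crop (200,270), the pocket edge at (200,247), and the catches just show at (138,277) and (250,280). I now raise the hand, measure the cap and see how it sits.

```bash
python3 - <<'E'
from h import *
d=pickle.load(open('w4.pkl','rb'))
for n,uv,z in(('rim',(258,270),.044),('rim lo',(258,270),.036),('edge',(258,247),.03),('catL',(198,277),.028),('catR',(312,279),.028)):print(n,b(ray(d,uv,z)[0]).round(4))
r.move_linear(w(0,.075,float(np.load('zt.npy'))+.002),vel=.1)
r.move_linear(w(0,.085,.17),vel=.25)
d=snap('wrist','w5');st()
# depth points on the cap -> plane & height map
D=d['depth'];v,u=np.mgrid[0:384:2,0:512:2].reshape(2,-1);Z=D[v,u];k=Z>0;T=cam(d)
P=np.c_[(u-d['cx'])/d['fx']*Z,(v-d['cy'])/d['fy']*Z,Z][k]@T[:3,:3].T+T[:3,3]
B=(P[:,:2]-O)@MB;
deck=(abs(B[:,0])<.05)&(B[:,1]>.1)&(B[:,1]<.2);print('deck z',np.median(P[deck,2]),deck.sum())
for y in np.arange(-.08,.1,.01):
    q=(abs(B[:,0])<.02)&(abs(B[:,1]-y)<.005)
    if q.sum()>3:print(round(y,3),q.sum(),np.median(P[q,2]).round(4))
E
```

```text
rim [0.0021 0.0673]
rim lo [0.0023 0.0623]
edge [0.0023 0.0707]
catL [-0.0269  0.0533]
catR [0.0288 0.0521]
 t 21.02 pos [0.5562 0.0587 0.1684] F [-0.1 -0.4 -0.4] op 1.0
deck z 0.03136304985716937 5508
-0.08 78 0.0369
-0.07 40 0.0368
-0.06 74 0.0407
-0.05 86 0.0416
-0.04 81 0.0425
-0.03 90 0.0435
-0.02 89 0.0445
-0.01 97 0.0452
-0.0 106 0.0462
0.01 112 0.0471
0.02 98 0.0479
0.03 113 0.049
0.04 124 0.0498
0.05 133 0.0507
0.06 256 0.048
0.07 97 0.0313
0.08 137 0.0311
0.09 673 0.2242
```

View pics/w5.png

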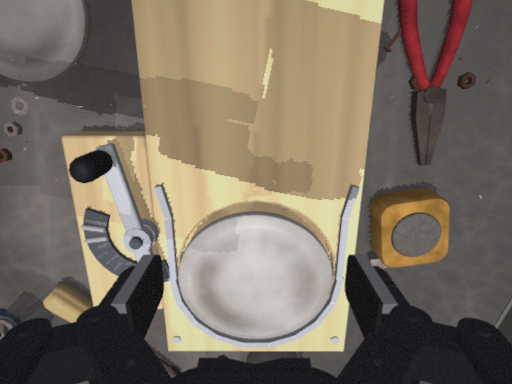

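The view shows the cap centred at (255,275) inside the fence. Depth gives a slope of 0.09 rad, with the -y side down and the +y side held up by the catches, as expected. I press over both catches with the half-open fingertips.

```bash
cat > press.py <<'E'
from h import *
import sys
def press(x,y,op,z0,zmin,F1,yaw=A):
    r.set_gripper(op); r.move_to(w(x,y,z0+.03),down(yaw)); r.move_linear(w(x,y,z0),vel=.15)
    z=z0;L=[]
    while z>zmin:
        z-=.0015; r.move_linear(w(x,y,z),vel=.04); F=r.current_contact_force()[2];L.append((round(r.current_tool_pos()[2]*1000,1),round(F,1)))
        if F>F1: break
    print(L);st('pressed'); r.move_linear(w(x,y,z0+.03),vel=.2)
def look(tag,x=0,y=.085,z=.17):
    r.move_to(w(x,y,z),down(A)); d=snap('wrist',tag);st()
    D=d['depth'];v,u=np.mgrid[0:384:2,0:512:2].reshape(2,-1);Z=D[v,u];k=Z>0;T=cam(d)
    P=np.c_[(u-d['cx'])/d['fx']*Z,(v-d['cy'])/d['fy']*Z,Z][k]@T[:3,:3].T+T[:3,3];B=(P[:,:2]-O)@MB
    deck=(abs(B[:,0])<.05)&(B[:,1]>.1)&(B[:,1]<.2)
    q=(np.hypot(B[:,0],B[:,1])<.055)&(P[:,2]<.06);c=np.linalg.lstsq(np.c_[B[q],np.ones(q.sum())],P[q,2],rcond=None)[0]
    print('deck',np.median(P[deck,2]).round(4),'cap slope x,y,height',c.round(4))
E
python3 - <<'E'
from press import *
press(0,.038,.5,.078,.044,22)
look('w6')
E
```

```text
[(np.float64(77.3), np.float64(-0.4)), (np.float64(75.1), np.float64(0.8)), (np.float64(73.4), np.float64(0.5)), (np.float64(71.9), np.float64(-0.4)), (np.float64(70.4), np.float64(0.9)), (np.float64(69.2), np.float64(2.7)), (np.float64(67.9), np.float64(5.6)), (np.float64(66.5), np.float64(7.6)), (np.float64(65.1), np.float64(7.9)), (np.float64(63.6), np.float64(7.0)), (np.float64(62.1), np.float64(7.0)), (np.float64(60.6), np.float64(8.2)), (np.float64(59.2), np.float64(8.8)), (np.float64(59.0), np.float64(26.2))]
pressed t 25.77 pos [0.5666 0.0133 0.059 ] F [-7.2  4.3 26.2] op 0.5
 t 26.64 pos [0.5564 0.0589 0.1688] F [-1.3 -0.3  0.2] op 0.5
deck 0.0314 cap slope x,y,height [0.0016 0.0005 0.0403]
```

The deck reads 1.4 mm high, so the cap top is at 38.9 mm with a slope under 0.002 rad: level and fully home. Next is the lever: I cage the knob and follow the arc.

```bash
cat > lev.py <<'E'
from h import *
def tp(phi,z,rad=.072):  # TCP over the knob circle at board angle phi, closing line tangential
    return w(-.1+rad*np.cos(phi),.045+rad*np.sin(phi),z), down(A+phi-np.pi/2)
E
python3 - <<'E'
from lev import *
p0=np.arctan2(.070,-.0161)
r.set_gripper(.5); p,q=tp(p0,.13); r.move_to(p,q)
r.move_linear(tp(p0,.078)[0],vel=.12); st('at knob')
r.set_gripper(.3,20); st('caged')
end=-.05; n=9
for i,f in enumerate(np.linspace(p0,end,n+1)[1:]):
    p,q=tp(f,.078); r.move_linear(p,q,vel=.06 if i<n-2 else .03); print(round(f,2),np.round(r.current_contact_force(),1))
st('end'); r.set_gripper(.5); st('open')
r.move_linear(tp(end,.15)[0],vel=.2)
r.move_to(w(-.02,-.0,.22),down(A-np.pi/2)); d=snap('wrist','w7'); snap('top','top7');st()
a=np.hstack([cv2.resize(cv2.imread('pics/top7.png')[120:290,120:350],(460,340)),cv2.resize(cv2.imread('pics/w7.png'),(340,255)).copy() if 0 else cv2.resize(cv2.imread('pics/w7.png'),(340,340))]);cv2.imwrite('pics/v7.png',a)
E
```

```text
at knob t 28.02 pos [0.4379 0.0664 0.0783] F [-0.3 -0.6 -0.2] op 0.5
caged t 28.32 pos [0.4375 0.0665 0.0785] F [-0.7 -0.4 -0.2] op 0.299
1.59 [0.  0.2 0.4]
1.39 [ 0.2 -0.4  0.4]
1.18 [0.1 0.1 0. ]
0.98 [-1.   0.6  0.2]
0.77 [-0.4  0.6 -0.2]
0.57 [-0.3  0.4  0.4]
0.36 [-0.4 -0.4 -0.9]
0.16 [-0.5  0.2  0.1]
-0.05 [-0.6 -0.6 -0.1]
end t 32.35 pos [0.5377 0.0109 0.078 ] F [-0.6 -0.6 -0.1] op 0.299
open t 32.66 pos [0.5377 0.0109 0.078 ] F [-1.   0.5  0.4] op 0.504
 t 33.69 pos [ 0.5526 -0.028   0.2182] F [-0.5 -0.2 -0.5] op 0.498
```

View pics/w7.png

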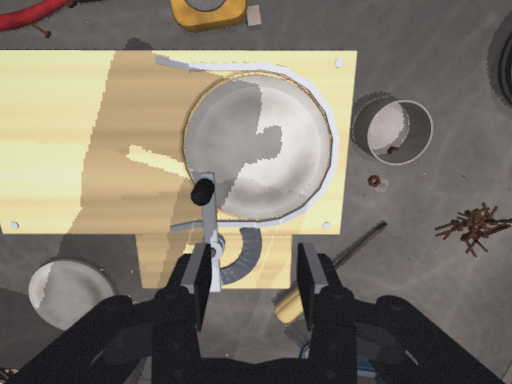

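The lever lies across the cap's +y side: blade tip at (207,174), pivot at (217,247), knob at (203,192), tail at (215,291). I compute its angle from the knob and blade.

```bash
python3 - <<'E'
from h import *
d=pickle.load(open('w7.pkl','rb'))
for n,uv,z in(('tip',(207,174),.05),('tailend',(215,291),.05),('pivot',(217,247),.05),('knobtop',(204,188),.09),('catch edge',(341,62),.03)):print(n,b(ray(d,uv,z)[0]).round(4))
a=cv2.imread('pics/w7.png')[160:300,150:290];cv2.imwrite('pics/c7.png',cv2.resize(a,(580,580),interpolation=cv2.INTER_CUBIC))
E
```

```text
tip [-0.0169  0.0428]
tailend [-0.1466  0.0405]
pivot [-0.0938  0.0364]
knobtop [-0.018   0.0398]
catch edge [ 0.082  -0.0802]
```

View pics/c7.png

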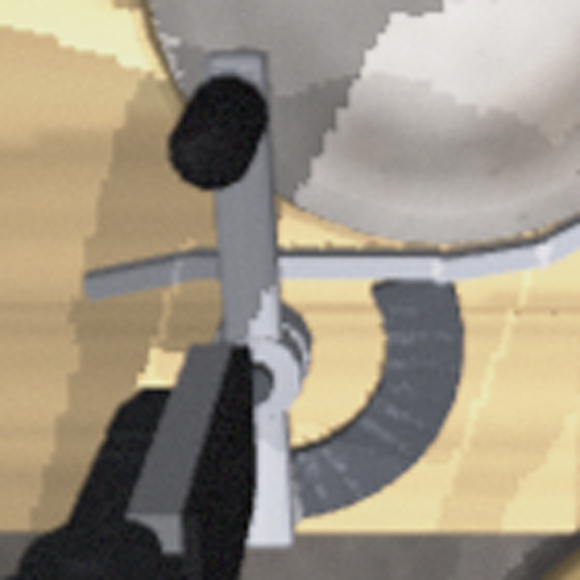

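```bash
cat >> lev.py <<'E'
def angle(tag):
    r.move_to(w(-.185,.04,.20),down(A-np.pi/2)); d=snap('wrist',tag);st()
    D=d['depth'];v,u=np.mgrid[0:384,0:512].reshape(2,-1);Z=D[v,u];k=Z>0;T=cam(d)
    P=np.c_[(u-d['cx'])/d['fx']*Z,(v-d['cy'])/d['fy']*Z,Z][k]@T[:3,:3].T+T[:3,3];B=(P[:,:2]-O)@MB
    q=(abs(P[:,2]-.0515)<.003)&(np.hypot(B[:,0]+.1,B[:,1]-.045)<.095)
    rc=cv2.minAreaRect((B[q]*1000).astype(np.float32));print('blade',q.sum(),rc)
    for x in np.arange(-.15,-.01,.01):
        s=q&(abs(B[:,0]-x)<.003)
        if s.sum()>20: print(round(x,3),s.sum(),np.percentile(B[s,1],[3,97]).round(4))
    fe=(abs(P[:,2]-.0314)<.002)&(abs(B[:,1]-.18)<.03)&(abs(B[:,0]+.09)<.02);print('deck -x edge',np.percentile(B[fe,0],1))
    return d
E
python3 - <<'E'
from lev import *
d=angle('w8')
T=cam(d);pc=T[:3,:3].T@(w(-.1,.045,.05)-T[:3,3]);u=d['fx']*pc[0]/pc[2]+d['cx'];v=d['fy']*pc[1]/pc[2]+d['cy'];print(u,v)
a=cv2.imread('pics/w8.png')[max(0,int(v)-90):int(v)+90,int(u)-100:int(u)+100];cv2.imwrite('pics/c8.png',cv2.resize(a,None,fx=3.3,fy=3.3,interpolation=cv2.INTER_CUBIC))
E
```

```text
t 34.46 pos [ 0.3849 -0.0205  0.2001] F [-0.3 -0.5  1.1] op 0.497
blade 2530 ((-94.63557434082031, 42.825538635253906), (22.51571273803711, 106.5079116821289), 89.81371307373047)
-0.14 112 [0.0355 0.0481]
-0.13 118 [0.0355 0.0489]
-0.12 135 [0.0355 0.0487]
-0.11 134 [0.0364 0.0494]
-0.1 152 [0.0316 0.0536]
-0.09 169 [0.0341 0.0515]
-0.08 145 [0.0365 0.0498]
-0.07 150 [0.0365 0.0496]
-0.06 161 [0.0365 0.0502]
-0.05 163 [0.0373 0.0501]
-0.04 44 [0.0375 0.05  ]
deck -x edge -0.08714101202233875
246.31174923617948 82.79897544237012
```

View pics/c8.png

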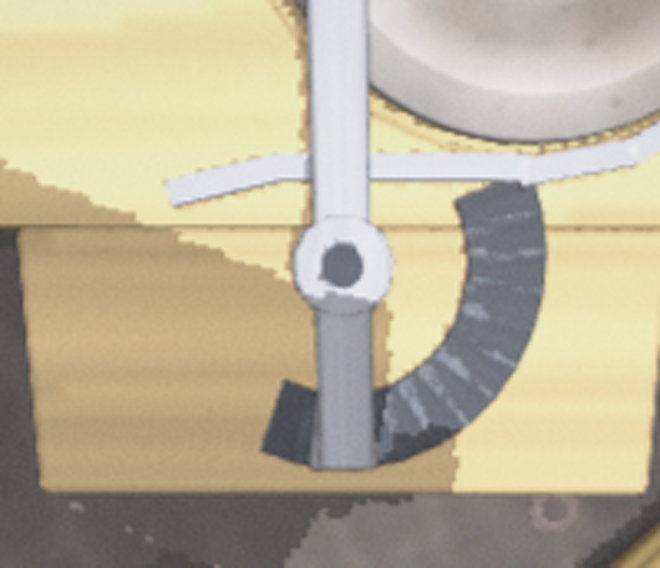

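The blade stands at φ≈+0.02 rad, so the lever is at about 1.81. The tail lies between the two rib slivers at crop (313,445) and (378,445). I give it a small nudge to centre it, then check again.

```bash
python3 - <<'E'
from lev import *
p,q=tp(0.02,.14); r.move_to(p,q)
r.move_linear(tp(0.02,.078)[0],vel=.15); r.set_gripper(.3,20)
p,q=tp(-.072,.078); r.move_linear(p,q,vel=.02); st('nudge')
r.set_gripper(.5); r.move_linear(tp(-.072,.15)[0],vel=.2)
angle('w9')
import press; press.look('w10')
E
```

```text
nudge t 36.52 pos [0.5379 0.0092 0.078 ] F [-1.  -0.1  0.4] op 0.304
 t 38.09 pos [ 0.3847 -0.0205  0.1996] F [-0.9 -0.4 -1.2] op 0.498
blade 2545 ((-94.3209228515625, 42.56246566772461), (22.47527313232422, 105.38238525390625), 89.84814453125)
-0.14 112 [0.0369 0.0496]
-0.13 117 [0.0361 0.0495]
-0.12 132 [0.0361 0.0493]
-0.11 136 [0.0362 0.0492]
-0.1 154 [0.0314 0.0538]
-0.09 174 [0.034  0.0512]
-0.08 138 [0.0362 0.0488]
-0.07 144 [0.0362 0.0493]
-0.06 159 [0.0362 0.0492]
-0.05 161 [0.0363 0.0491]
-0.04 39 [0.0363 0.0482]
deck -x edge -0.08713676954985244
 t 39.38 pos [0.5569 0.0588 0.1699] F [-0.9 -1.1  0.6] op 0.499
deck 0.0314 cap slope x,y,height [-0.0098  0.0105  0.0404]
```

The blade is now at φ≈0.00, so the lever is at 1.83. The cap-plane fit picks up the blade over it, which explains the small slope change, and the height is unchanged. The hand is clear, so I hand in.

```bash
python3 -c "
from h import *
print(r.hand_in())"
```

```text
the job is handed in; nothing more can be done
None
```

The job is done and handed in at about 39 s: the tin stands on the bare table, the cap measured level and fully home in the pocket, the lever is at about 1.83 in its notch, and the hand touches nothing.

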